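# Tighten the locknut while a spanner holds the adjusting screw

## Robot

A 6-joint arm with a two-finger parallel gripper is mounted at the origin on the work surface. World frame = base frame: x ahead of the robot, y to its left, z up, the work surface at z = 0. Lengths are in m, angles in rad, forces in N, time in s.
With the tool pointing down it reaches from about 0.425 to 0.95 m from the base axis. Payload 3.5 kg.
Tool frame: the origin (TCP) lies on the mounting face of the last link; the fingertips stand 173 mm ahead of it and the grasp point (between the pads) lies 155 mm ahead of it; z points along the fingers, y is the line along which they close (so a half turn about z gives the same grasp; the last joint's range is limited). The gripper opens to 85 mm and grips with 20 to 120 N. Pads are 22 mm wide; open, the fingers measure 114 mm over their backs; the gripper's body (76 mm by 85 mm) begins 54 mm behind the grasp point. The pads swing forward as they close: fully open they stand 13 mm farther back than shut.
Start: joints at [-0.15, 0.286, 1.577, -0, 1.279, -0.15], TCP at [0.675, 0, 0.405] pointing down, gripper open.
Joint ranges: [-2.77, 2.77], [-0.9, 2.22], [0.21, 2.48], [-1.53, 4.67], [0.24, 2.81], [-2.84, 2.84]. Speed limits (rad/s): [2.79, 2.79, 3.14, 3.14, 3.14, 3.14].

## Interface

Orientations are given as a 3x3 rotation matrix whose columns are the frame's x, y, z axes.
In Python, from workcell import sense, camera, camera_info, close_job, look_for, silhouettes, pinpoint gives the robot as it stands.
- The arm moves only by the tool carry_out, never from a script. Its argument "commands" is a list that holds one entry, the list of rows, each a list of 7 numbers: the turn, a rotation vector about the world's x, y, z in units of 5 degrees (1.0 is 5 degrees), then the shift along the world's x, y, z in units of 25 mm (1.0 is 25 mm), then the opening, from 0 (shut) to 1 (fully open). A call has 1 to 12 rows; each row is the pose to reach, as a shift and turn from the pose commanded when the call began; what a row does not reach only later rows make up. A row lasts 1/12 s, in which the tool goes at most 41.7 mm and 7.16 degrees, less where a joint would pass 70% of its speed; a pose out of reach is approached as far as the arm can. A call with a gripper value outside its range is refused whole. The fingers move at their own pace and stop on an object; "force" is the grip in N (left out, the last holds). Time passes only in rows, so rows that repeat a pose let the fingers close. It gives the time, the measured TCP pose, the force, the opening and the grip force at its end, in the units of the state.
- sense(): the state, without advancing time (a new reading comes with each control period).
- camera(name): name is "scene" or "side" or "wrist"; returns the picture (400x640x3 uint8, red, green, blue); there is no depth.
- camera_info(name): a dict with "fx", "fy", "cx", "cy" (pixels), "R" (3x3) and "t" (3): a world point X has camera coordinates R X + t. Camera axes: x right, y down, z forward; pixel columns grow to the right and rows downward; lengths in m; the calibration is good to about 2 mm. A picture is of the moment at which its call begins: read the wrist's pose just before it. camera_info takes no time and is no camera call; for the wrist camera it gives the pose at the moment of the call.
- close_job(): hands the job in; it is judged then, once.
Trained networks look in the newest picture that a camera, given by its name, has taken for a name from the list of things; names that differ only in an ending like _2 or _b are one class to them, and where a whole thing is asked for, a point or a joint stands for the part that bears it (a point fixed in the world has none). Each returns a list of dicts, best first, with "score" (0 to 1); they miss things now and then, are a little off and sometimes report something else, mostly with a low value. They report only what shows in the picture. A call takes as long as a camera call.
- look_for(name, camera): "position" ([x, y, z] in m, in world coordinates, good to about 4 mm: the middle of the surface that is visible of it).
- silhouettes(name, camera): "pixels" (400x640 bool, what is visible of it).
- pinpoint(name, camera): "position" ([x, y, z] in m, in world coordinates, good to about 4 mm: a listed point, or the origin of a listed thing).
The state is a dict: "clock": time; "joints": joint angles; "qvel": joint speeds; "joint_torque": joint torques, N m; "ee_pos": TCP position; "orientation": TCP orientation; "wrist_force": force on the tool from outside, world axes, zero at the start; "wrist_torque": the same for the moment, N m; "width": finger opening in m; "gripper_force": force on a finger pad.
Only numpy, scipy, OpenCV 4.12 (cv2) and the standard library are available. Lean on these libraries where they do the work, as an engineer would, in place of code of your own. Each camera call takes 0.05 s, during which the arm holds its last target. There are 200 camera calls.

## Task

The adjusting screw of the green support stand must keep its setting while its locknut is tightened. Lay the wide-jawed holding spanner flat over the bar-shaped head of the screw, with its handle down between the two posts of the rest, and let it go; then swing the locknut's lever clockwise (seen from above) until it comes up against its stop. The screw may turn only by the play in the spanner; leave the spanner seated in place.

Things in the scene. Friction and masses are not known exactly. Their poses are not given: they have to be found in the camera images.
- spanner_grip (a point): loose flat steel spanner, 210 long, 14 thick (mm): middle of its upright fin (40 along x, 20 wide, top 45 above the underside), 27 above the underside. x runs to the jaw, z up. Jaw: fork open at the end, slot 32 wide from x = +40 to +110, 60 over the prongs; the screw's axis belongs at x = +75. Handle 22 wide, to x = -100. The bystander twin has a 12 slot that does not fit
- stand: fixed green plate 130 x 270 x 14 mm; origin on the bench on the screw's axis, z up. Screw: shoulder top 66 above the bench, on it a bar head 18 (x) x 52 (y), top 94. Rest for the handle at y = +155: floor 66 up between posts 50 apart, tops 102. Seated, the spanner lies level on shoulder and rest, underside 66 up, jaw round the head, handle to +y, fin at x = 0, y = +75
- screw (a joint): adjusting screw, rad, clockwise seen from above; 0 = its setting, bar head along the stand's y; starts within 0.05 of 0. Turns easily (0.06 N m), so it goes round with the nut unless held; the seated spanner lets it turn about 0.3 before it holds
- locknut (a joint): dark hex nut below the screw's head: its angle relative to the screw, rad, clockwise seen from above. Starts at 0 to 0.2; tight against its stop at 1.3. Drag 0.3 N m, stays where left. The lever points 0.6 + screw + locknut rad clockwise from the stand's +x
- lever_grip (a point): on the upright black knob at the end of the locknut's lever, 110 mm from the screw's axis: a fixed vertical cylinder, 20 mm in diameter, from 40 to 92 mm above the bench; this point is on its axis, 70 mm above the bench. The lever is a dark round bar 12 mm thick, 42 mm above the bench

How it is judged:
By the outcome, as a careful person would: the job done as asked, in the order asked, and still so for the second after the job is handed in, with the robot touching nothing.
It also fails if it takes over 69 s, if anything falls off the work surface, if the arm or the gripper's body presses on something with over 40 N, if the wrist force passes 120 N, or if a joint passes its speed limit or range.

## Working session

There is one attempt and no reset: what is moved stays moved. The work goes in short steps, Python scripts to look and compute and a tool call to move; the robot and the scene stay as the last step left them, time stands still between calls to the robot, and variables do not carry over. Pictures are saved under pics/ and viewed, at most 10 in all, crops included, and the job is handed in when it is done.

Besides the shell and the picture viewer there is one more tool, called as a command line: name --argument value ..., lists and objects as JSON in quotes. carry_out: Moves the arm, as the interface text tells. Its arguments: {"type":"object","properties":{"commands":{"type":"array","items":{"type":"array","items":{"type":"array","items":{"type":"number"}}}},"force":{"type":"number"}},"required":["commands"]}

```bash
mkdir -p pics; cat > h.py <<'E'
from workcell import *
import numpy as np, cv2
def save(n,c):
    im=camera(c); cv2.imwrite(f'pics/{n}.png',im[:,:,::-1]); return im
def proj(c,X):
    i=camera_info(c); p=np.array(i['R'])@np.array(X)+np.array(i['t']); return i['fx']*p[0]/p[2]+i['cx'],i['fy']*p[1]/p[2]+i['cy']
def ray(c,u,v,i=None):
    i=i or camera_info(c); R=np.array(i['R']);d=R.T@np.array([(u-i['cx'])/i['fx'],(v-i['cy'])/i['fy'],1]); return -R.T@np.array(i['t']),d/np.linalg.norm(d)
def atz(c,u,v,z,i=None):
    o,d=ray(c,u,v,i); return o+d*(z-o[2])/d[2]
E
python3 - <<'E'
from h import *
for c in ['scene','side']:
    im=save(c+'0',c)
    for n in ['spanner_grip','stand','lever_grip']:
        for r in pinpoint(n,c)[:3]: print(c,n,np.round(r['position'],4),round(r['score'],2),np.round(proj(c,r['position'])))
a=cv2.imread('pics/scene0.png');b=cv2.imread('pics/side0.png')
cv2.imwrite('pics/both0.png',np.vstack([a,b])[:, :][:800])
E
```

```text
scene spanner_grip [ 0.5089 -0.2185  0.0275] 0.89 [260. 204.]
scene stand [5.448e-01 7.730e-02 5.000e-04] 0.76 [393. 183.]
scene lever_grip [0.6423 0.0301 0.0716] 0.9 [403. 202.]
side spanner_grip [ 0.5088 -0.2161  0.0246] 0.96 [278. 277.]
side stand [0.545  0.0806 0.0043] 0.94 [300. 178.]
side lever_grip [0.6452 0.0296 0.0686] 0.93 [351. 166.]
```

View pics/scene0.png

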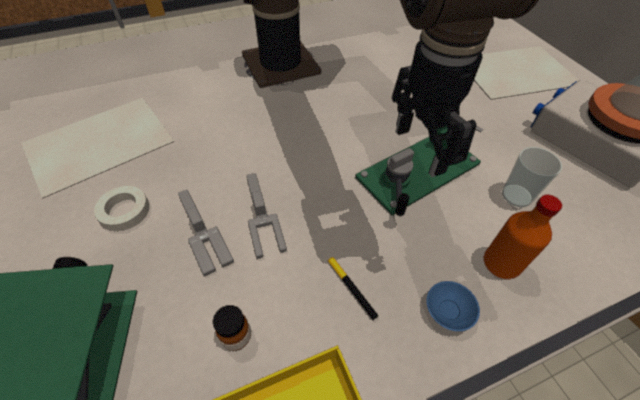

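View pics/side0.png

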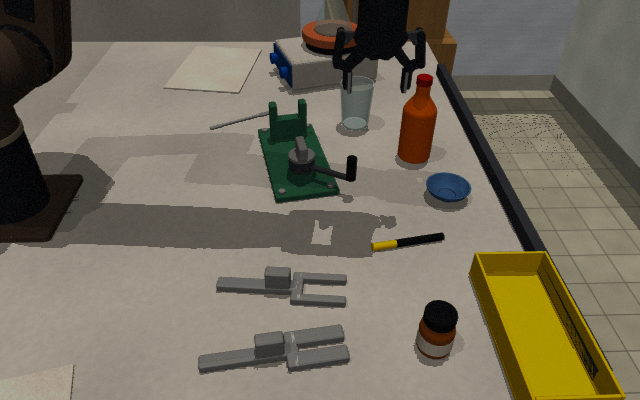

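The wide-jawed spanner is the one at scene (260,204) / side (278,280), jaw pointing to +x; the narrow-slot twin is next to it. The stand is at side (301,165), with its rest at (289,125) behind the screw and the lever knob at (351,167). Next I'll estimate both yaws.

```bash
python3 - <<'E'
from h import *
s='side'
p=lambda u,v,z:atz(s,u,v,z)
a=p(273,103,.102);b=p(302,101,.102);h=p(301,150,.094)
print('posts',a,b,'head',h)
e=p(219,281,.014);j=(p(346,277,.014)+p(346,298,.014))/2
print('handle',e,'jaw',j,np.degrees(np.arctan2(*(j-e)[[1,0]])))
q=(a+b)/2-h;print('stand yaw',np.degrees(np.arctan2(-q[0],q[1])))
w=camera_info('wrist');R=np.array(w['R']);t=np.array(w['t']);S=sense()
print('wristcam pos',-R.T@t-S['ee_pos'],R[2],'ee',S['ee_pos'],np.round(S['orientation'],3), w['fx'],S['clock'])
E
```

```text
posts [0.48818685 0.22541504 0.102     ] [0.5517469  0.23387583 0.102     ] head [0.54811011 0.04894324 0.094     ]
handle [ 0.41275414 -0.2120846   0.014     ] jaw [ 0.61728316 -0.23105153  0.014     ] -5.298153040262652
stand yaw 8.852340025418618
wristcam pos [ 1.78688198e-05  8.45234938e-02 -3.09476312e-02] [-5.21086194e-04 -3.26616086e-01 -9.45156950e-01] ee [6.74953967e-01 5.12943683e-05 4.04533483e-01] [[-0.  1. -0.]
 [ 1.  0.  0.]
 [ 0. -0. -1.]] 287.8158050541351 0.4
```

carry_out --commands '[[[0, 0, 0, -5, 5.2, 0, 1], [0, 0, 0, -5, 5.2, 0, 1], [0, 0, 0, -5, 5.2, 0, 1], [0, 0, 0, -5, 5.2, 0, 1], [0, 0, 0, -5, 5.2, 0, 1], [0, 0, 0, -5, 5.2, 0, 1], [0, 0, 0, -5, 5.2, 0, 1], [0, 0, 0, -5, 5.2, 0, 1]]]'

```text
clock: 1.07
ee_pos: [0.5508, 0.1294, 0.4051]
orientation: [[0.001, 1.0, 0.001], [1.0, -0.001, -0.0], [-0.0, 0.001, -1.0]]
wrist_force: [-0.5, -0.8, 0.8]
width: 0.0857
gripper_force: 0.0
```

```bash
python3 - <<'E'
from h import *
print(sense()['ee_pos'])
save('w1','wrist')
for n in ['stand','lever_grip']:
    for r in pinpoint(n,'wrist')[:2]: print(n,np.round(r['position'],4),round(r['score'],2),np.round(proj('wrist',r['position'])))
for c in ['side','scene']:
    camera(c); r=silhouettes('screw',c)
    for k in r[:2]: print(c,k['score'],k['pixels'].sum())
E
```

```text
[0.55076317 0.12937389 0.40511693]
stand [0.5493 0.0812 0.0021] 0.89 [321. 205.]
lever_grip [0.6469 0.0328 0.0689] 0.64 [402. 262.]
side 0.75 1170
scene 0.79 1028
```

View pics/w1.png

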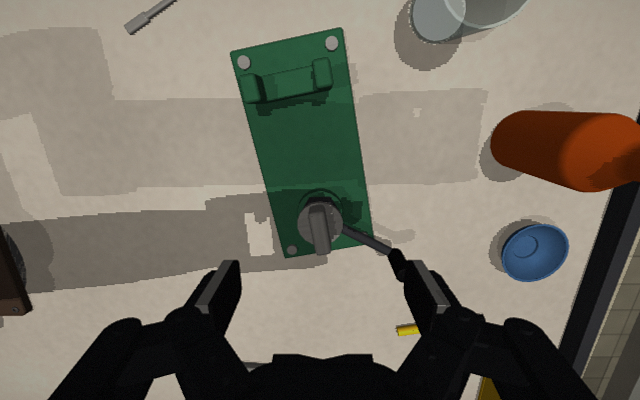

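The picture shows the green plate with corners (231,52), (343,28), (286,258), the screw head's bar from (317,205) to (322,253), post tops near (250,87) and (322,72), and the knob at (400,262).

```bash
python3 - <<'E'
from h import *
im=cv2.imread('pics/w1.png'); hsv=cv2.cvtColor(im,cv2.COLOR_BGR2HSV)
m=cv2.inRange(hsv,(45,90,20),(90,255,255)); k=cv2.morphologyEx(m,cv2.MORPH_OPEN,np.ones((3,3)))
c=max(cv2.findContours(k,0,1)[0],key=cv2.contourArea)
print(cv2.approxPolyDP(cv2.convexHull(c),4,True)[:,0].tolist())
i=camera_info('wrist')
p=lambda u,v,z:atz('wrist',u,v,z,i)[:2]
yaw=lambda d:np.degrees(np.arctan2(-d[0],d[1]))
A,B,C,D=p(231,52,.014),p(343,28,.014),p(373,247,.014),p(286,258,.014)
print(A,B,C,D,yaw(A-D),yaw(B-C),yaw(np.array([-(B-A)[1],(B-A)[0]])))
ctr=(A+B+C+D)/4;print('plate ctr',ctr,np.linalg.norm(A-B),np.linalg.norm(A-D))
print('head',p(317,205,.094),p(322,253,.094),yaw(p(317,205,.094)-p(322,253,.094)))
print('posts',p(250,80,.102),p(322,65,.102)); print('knob',p(397,252,.092))
g=im[20:290,220:440]; cv2.imwrite('pics/w1c.png',cv2.resize(g,None,fx=2.2,fy=2.2,interpolation=2))
E
```

```text
[[340, 28], [372, 236], [285, 257], [231, 52]]
[0.44813369 0.26811104] [0.57296031 0.29159261] [0.62116533 0.02422918] [0.49899293 0.00675401] 11.01195142135963 10.220495217075545 10.653609292362797
plate ctr [0.53531306 0.14767171] 0.1270160245307385 0.2662595631164266
head [0.54496062 0.11478287] [0.55010493 0.05907674] 5.2761452177579145
posts [0.48748333 0.23302376] [0.55014671 0.2448733 ]
knob [0.63259893 0.05925473]
```

View pics/w1c.png

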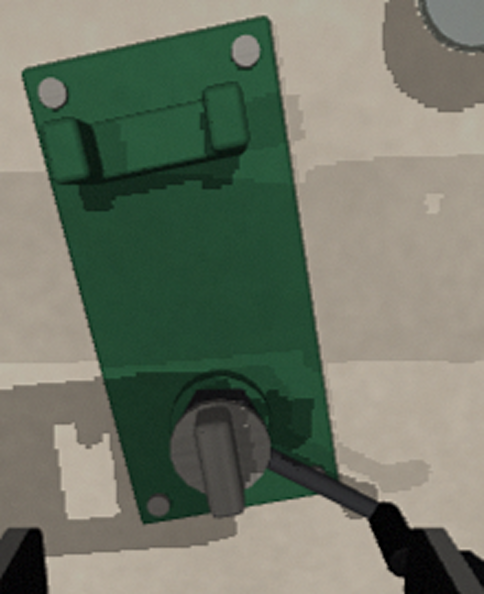

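The close crop shows the head's top face from about (317,210) to (325,254), the shoulder disc centred near (320,222), and the post tops at (250,88) and (322,73).

```bash
python3 - <<'E'
from h import *
i=camera_info('wrist')
p=lambda u,v,z:atz('wrist',u,v,z,i)[:2]
yaw=lambda d:np.degrees(np.arctan2(-d[0],d[1]))
a,b=p(317.3,210,.094),p(325,254,.094)
print('head',a,b,(a+b)/2,np.linalg.norm(a-b),yaw(a-b)); print('shoulder',p(320,222,.066))
P=(p(250,88,.102)+p(322,73,.102))/2; Y=np.radians(10.6);e=np.array([-np.sin(Y),np.cos(Y)])
print('posts',p(250,88,.102),p(322,73,.102),P,'->screw',P-.155*e)
for o in [(.547,.0805),(.5475,.083)]:
  print([np.round(proj('wrist',[o[0]+e[1]*x+e[0]*y,o[1]-e[0]*x+e[1]*y,z])) for x,y,z in [(-9,26,94),(9,26,94),(9,-26,94),(-9,-26,94),(0,0,66),(-25,155,102),(25,155,102)] for x,y,z in [(x/1e3,y/1e3,z/1e3)]])
E
```

```text
head [0.54523959 0.10928232] [0.55339042 0.05784526] [0.54931501 0.08356379] 0.05207885186130578 9.004346917813708
shoulder [0.54775023 0.08397266]
posts [0.486953   0.22654895] [0.55014572 0.23859931] [0.51854936 0.23257413] ->screw [0.54706182 0.08021915]
[array([306., 214.]), array([323., 211.]), array([332., 255.]), array([315., 258.]), array([319., 225.]), array([258.,  86.]), array([314.,  74.])]
[array([306., 212.]), array([323., 209.]), array([332., 253.]), array([316., 256.]), array([320., 223.]), array([258.,  83.]), array([314.,  71.])]
```

carry_out --commands '[[[0, 0, 1.4, -0.5, -2, 0, 1], [0, 0, 2.8, -1, -4, -0.5, 1], [0, 0, 4.2, -1.5, -6, -1, 1], [0, 0, 5.6, -1.6, -7.5, -2, 1], [0, 0, 7, -1.6, -9, -3, 1], [0, 0, 8.4, -1.6, -10.5, -3, 1], [0, 0, 9.8, -1.6, -12, -3, 1], [0, 0, 11.2, -1.6, -13, -3, 1], [0, 0, 12.6, -1.6, -14, -3, 1], [0, 0, 14, -1.6, -14, -3, 1], [0, 0, 15.4, -1.6, -14, -3, 1], [0, 0, 16.8, -1.6, -14, -3, 1]]]'

```text
clock: 2.42
ee_pos: [0.5098, -0.2221, 0.3295]
orientation: [[-0.988, 0.155, -0.0], [0.155, 0.988, 0.0], [0.0, 0.0, -1.0]]
wrist_force: [0.9, 0.8, -0.1]
width: 0.0857
gripper_force: 0.0
```

```bash
python3 - <<'E'
from h import *
s=sense();print(s['clock'],s['ee_pos'],np.round(s['orientation'],3),s['joints'])
save('w2','wrist')
for r in pinpoint('spanner_grip','wrist')[:2]: print(np.round(r['position'],4),round(r['score'],2),np.round(proj('wrist',r['position'])))
E
```

```text
2.4167 [ 0.50977068 -0.2221199   0.32946466] [[-0.988  0.155 -0.   ]
 [ 0.155  0.988  0.   ]
 [ 0.     0.    -1.   ]] [-5.93384614e-01  1.01024174e-01  1.93585090e+00 -7.97123005e-06
  1.10506267e+00 -2.00828609e+00]
[ 0.5078 -0.2197  0.0278] 0.95 [323. 192.]
[0.6434 0.0299 0.0719] 0.29 [606. 301.]
```

View pics/w2.png

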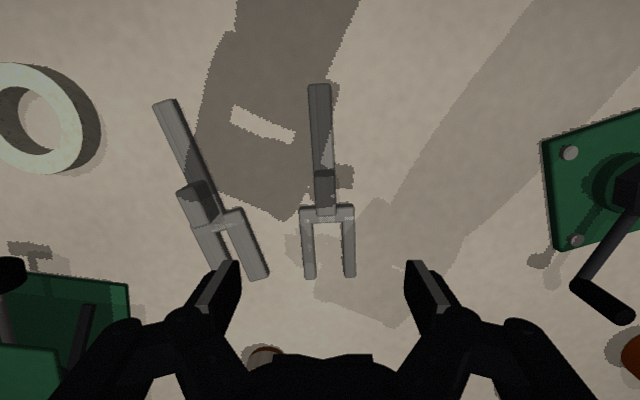

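The wrist picture shows the wide-slot spanner upright in the middle: handle end at (319,86), fin at (325,190), and prong tips at (309,278) and (349,277). The narrow twin is to its left.

```bash
python3 - <<'E'
from h import *
i=camera_info('wrist');s=sense();print(s['ee_pos'],np.round(s['orientation'][0],4))
p=lambda u,v,z:atz('wrist',u,v,z,i)[:2]
h,j=p(319.5,86,.014),(p(309.5,277,.014)+p(349,277,.014))/2
d=j-h;print(h,j,np.linalg.norm(d),'yaw',np.degrees(np.arctan2(d[1],d[0])),'grip',h+d*100/210)
for z,u,v in [(.045,324.5,172),(.045,325,206)]: print(p(u,v,z))
print(i['t'])
E
```

```text
[ 0.50988514 -0.22081962  0.32954211] [-9.872e-01  1.595e-01 -3.000e-04]
[ 0.41129866 -0.20715587] [ 0.6138831  -0.22897186] 0.2037557236719633 yaw -6.146403624726782 grip [ 0.50776744 -0.21754444]
[ 0.48449637 -0.21429908]
[ 0.51662753 -0.21889788]
[ 0.13687252 -0.52664102  0.13440734]
```

carry_out --commands '[[[0, 0, 0.6, -0.08, 0.09, -1.2, 1], [0, 0, 0.6, -0.08, 0.09, -2.5, 1], [0, 0, 0.6, -0.08, 0.09, -3.8, 1], [0, 0, 0.6, -0.08, 0.09, -4.8, 1], [0, 0, 0.6, -0.08, 0.09, -5.4, 1], [0, 0, 0.6, -0.08, 0.09, -5.7, 1], [0, 0, 0.6, -0.08, 0.09, -5.7, 1]]]'

```text
clock: 3.1
ee_pos: [0.5074, -0.2171, 0.1853]
orientation: [[-0.994, 0.108, -0.003], [0.108, 0.994, 0.002], [0.004, 0.002, -1.0]]
wrist_force: [0.8, 1.2, -0.1]
width: 0.0852
gripper_force: 0.0
```

carry_out --commands '[[[0, 0, 0, 0, 0, 0, 0], [0, 0, 0, 0, 0, 0, 0], [0, 0, 0, 0, 0, 0, 0], [0, 0, 0, 0, 0, 0, 0], [0, 0, 0, 0, 0, 0, 0], [0, 0, 0, 0, 0, 0, 0], [0, 0, 0, 0, 0, 0, 0], [0, 0, 0, 0, 0, 0, 0]]]' --force 70

```text
clock: 3.77
ee_pos: [0.5084, -0.2181, 0.1884]
orientation: [[-0.994, 0.106, 0.001], [0.106, 0.994, -0.001], [-0.002, -0.001, -1.0]]
wrist_force: [-0.7, 0.4, 5.7]
width: 0.0193
gripper_force: 70.5
```

```bash
python3 -c "
from h import *
s=sense();print(s['clock'],s['ee_pos'],np.round(s['orientation'],4).tolist(),s['width'],s['gripper_force'],s['wrist_force'])"
```

```text
3.7667 [ 0.50844996 -0.21808563  0.18837752] [[-0.9943, 0.1062, 0.0014], [0.1062, 0.9943, -0.0011], [-0.0016, -0.0009, -1.0]] 0.01934611795247538 70.49712181091309 [-0.72039122  0.39697942  5.7109733 ]
```

carry_out --commands '[[[0, 0, 0, 0, 0, 0.5, 0], [0, 0, 0, 0, 0, 1.5, 0], [0, 0, 0, 0, 0, 2.5, 0], [0, 0, -1, 0, 0.5, 3.5, 0], [0, 0, -2, 0, 1, 4.5, 0], [0, 0, -3, 0.1, 2, 5.2, 0], [0, 0, -4, 0.2, 3, 5.6, 0], [0, 0, -5, 0.3, 4, 5.6, 0], [0, 0, -6, 0.4, 5, 5.6, 0], [0, 0, -7, 0.5, 6, 5.6, 0], [0, 0, -8, 0.6, 7, 5.6, 0], [0, 0, -9, 0.7, 8, 5.6, 0]]]'

```text
clock: 4.77
ee_pos: [0.5245, -0.0162, 0.3262]
orientation: [[-0.625, 0.781, -0.003], [0.781, 0.625, 0.001], [0.002, -0.002, -1.0]]
wrist_force: [0.5, 0.4, -3.4]
width: 0.0193
gripper_force: 69.2
```

```bash
python3 -c "
from h import *
s=sense();o=s['orientation'];print(s['clock'],s['ee_pos'],np.degrees(np.arctan2(o[1][1],o[0][1])),s['width'],s['wrist_force'],s['wrist_torque'])"
```

```text
4.7667 [ 0.52454226 -0.01622877  0.32620578] 38.64857719878669 0.01927190512863217 [ 0.53022227  0.43400791 -3.40182273] [0.03465784 0.00737874 0.00157719]
```

carry_out --commands '[[[0, 0, -1, 0.1, 1, 0, 0], [0, 0, -2, 0.1, 2, 0, 0], [0, 0, -3, 0.2, 3, 0, 0], [0, 0, -4, 0.2, 4, 0, 0], [0, 0, -5, 0.3, 5, 0, 0], [0, 0, -5.7, 0.3, 6, 0, 0], [0, 0, -5.7, 0.3, 6.5, 0, 0], [0, 0, -5.7, 0.3, 7, 0, 0], [0, 0, -5.7, 0.3, 7, 0, 0], [0, 0, -5.7, 0.3, 7, 0, 0]]]'

```text
clock: 5.6
ee_pos: [0.5327, 0.1574, 0.3268]
orientation: [[-0.182, 0.983, -0.001], [0.983, 0.182, -0.001], [-0.001, -0.001, -1.0]]
wrist_force: [-0.2, 0.3, -3.9]
width: 0.0189
gripper_force: 69.1
```

```bash
python3 - <<'E'
from h import *
s=sense();o=s['orientation'];print(s['clock'],s['ee_pos'],np.degrees(np.arctan2(o[1][1],o[0][1])))
a=save('w3','wrist'); 
for c in ['wrist','side','scene']:
  if c!='wrist': im=save(c+'3',c)
  for n in ['spanner_grip','stand','lever_grip']:
    for r in pinpoint(n,c)[:1]: print(c,n,np.round(r['position'],4),round(r['score'],2))
im=cv2.imread('pics/side3.png')[60:240,200:430]; w=cv2.imread('pics/w3.png')
cv2.imwrite('pics/m3.png',cv2.resize(np.hstack([w[:, 150:490],cv2.resize(im,None,fx=2,fy=2)[:400,:][:360] if 0 else cv2.resize(im,(460,400))]),(800,400)))
E
```

```text
5.6 [0.5326926  0.15736288 0.32675115] 10.505175009252516
wrist spanner_grip [0.5341 0.1554 0.1655] 0.72
side spanner_grip [0.5366 0.16   0.1648] 0.65
side stand [5.436e-01 8.210e-02 5.000e-04] 0.64
side lever_grip [0.6472 0.0289 0.07  ] 0.59
scene spanner_grip [0.5321 0.1562 0.1645] 0.96
scene stand [0.5468 0.0775 0.0011] 0.74
```

View pics/m3.png

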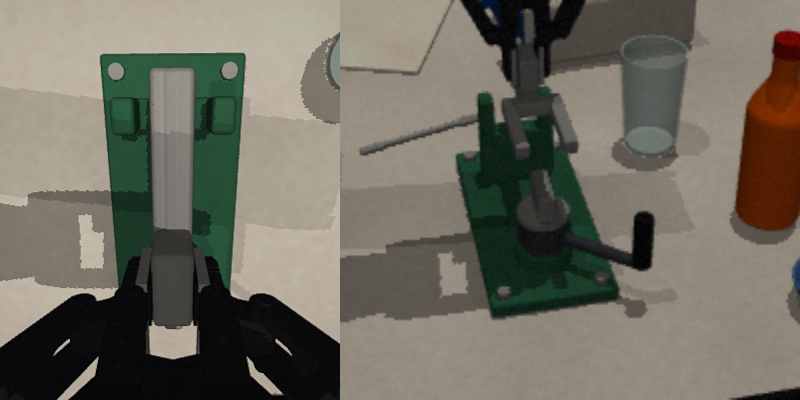

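The wrist view shows the handle centred between the posts (handle at column 172 of the crop, posts at 125 and 221), parallel to the plate. The side view shows the fork over the bar head.

```bash
python3 - <<'E'
from h import *
i=camera_info('wrist');Y=np.radians(10.5);e=np.array([-np.sin(Y),np.cos(Y)]);f=np.array([e[1],-e[0]])
O=np.array([.5475,.082])
def st(u,v,z): q=atz('wrist',u,v,z,i)[:2]-O; return np.round([q@f,q@e],4)
print('handle end (want 0,.175)',st(322,68,.1525)); print('fin far edge top (0,.095)',st(322,232,.1835))
print('posts (±.031?,.155)',st(275,116,.102),st(371,114,.102))
E
```

```text
handle end (want 0,.175) [-0.0005  0.1762]
fin far edge top (0,.095) [-0.0005  0.1087]
posts (±.031?,.155) [-0.031   0.1533] [0.0311 0.1545]
```

carry_out --commands '[[[0, 0, 0, 0, 0, -0.5, 0], [0, 0, 0, 0, 0, -1, 0], [0, 0, 0, 0, 0, -1.5, 0], [0, 0, 0, 0, 0, -1.9, 0], [0, 0, 0, 0, 0, -2.2, 0], [0, 0, 0, 0, 0, -2.5, 0], [0, 0, 0, 0, 0, -2.65, 0], [0, 0, 0, 0, 0, -2.75, 0], [0, 0, 0, 0, 0, -2.8, 0], [0, 0, 0, 0, 0, -2.85, 0], [0, 0, 0, 0, 0, -2.85, 0]]]'

```text
clock: 7.12
ee_pos: [0.5332, 0.1573, 0.2563]
orientation: [[-0.181, 0.984, 0.001], [0.984, 0.181, 0.0], [-0.0, 0.001, -1.0]]
wrist_force: [-1.1, -0.9, -4.3]
width: 0.0188
gripper_force: 69.3
```

```bash
python3 - <<'E'
from h import *
s=sense();o=s['orientation'];print(s['clock'],s['ee_pos'],s['wrist_force'],s['wrist_torque'])
for c in ['side','scene']: save(c+'4',c)
a=cv2.imread('pics/side4.png')[60:240,200:430];b=cv2.imread('pics/scene4.png')[90:270,300:530]
cv2.imwrite('pics/m4.png',cv2.resize(np.hstack([a,b]),(800,313),interpolation=2))
E
```

```text
7.1167 [0.53317378 0.15732056 0.25630929] [-1.10749398 -0.91725354 -4.29925887] [ 0.02762136 -0.02566194  0.00323036]
```

View pics/m4.png

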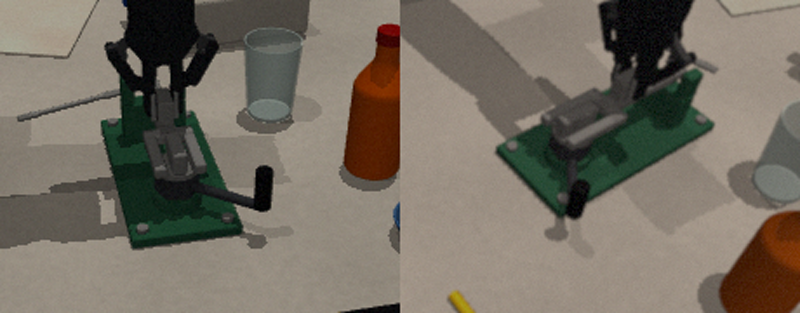

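Both views show the fork around the bar head and the handle down between the posts, a couple of mm short of seating. I'll lower until contact.

carry_out --commands '[[[0, 0, 0, 0, 0, -0.05, 0], [0, 0, 0, 0, 0, -0.1, 0], [0, 0, 0, 0, 0, -0.1, 0]]]'

```text
clock: 7.47
ee_pos: [0.5333, 0.1573, 0.2544]
orientation: [[-0.181, 0.984, 0.001], [0.984, 0.181, -0.0], [-0.0, 0.001, -1.0]]
wrist_force: [-1.6, 0.9, 1.3]
width: 0.0191
gripper_force: 69.6
```

carry_out --commands '[[[0, 0, 0, 0, 0, 0, 0.6], [0, 0, 0, 0, 0, 0, 0.6], [0, 0, 0, 0, 0, 0, 0.6], [0, 0, 0, 0, 0, 0, 0.6], [0, 0, 0, 0, 0, 0.5, 0.6], [0, 0, 0, 0, 0, 1, 0.6], [0, 0, 0, 0, 0, 2, 0.6], [0, 0, 0, 0, 0, 3, 0.6], [0, 0, 0, 0, 0, 4, 0.6], [0, 0, 0, 0, 0, 4, 0.6]]]'

```text
clock: 8.3
ee_pos: [0.5347, 0.1576, 0.3618]
orientation: [[-0.181, 0.983, 0.013], [0.984, 0.181, 0.001], [-0.001, 0.013, -1.0]]
wrist_force: [1.1, -0.5, 0.9]
width: 0.0515
gripper_force: 0.0
```

```bash
python3 - <<'E'
from h import *
s=sense();print(s['clock'],s['ee_pos'],s['wrist_force'],s['width'],s['joints'])
for c in ['side','scene','wrist']:
  save(c+'5',c)
  for n in ['spanner_grip','lever_grip']:
    for r in pinpoint(n,c)[:1]: print(c,n,np.round(r['position'],4),round(r['score'],2))
a=cv2.imread('pics/side5.png')[60:240,200:430];b=cv2.imread('pics/scene5.png')[90:270,300:530]
w=cv2.imread('pics/wrist5.png')[:313,150:490]
cv2.imwrite('pics/m5.png',np.hstack([cv2.resize(a,(400,313)),w]))
E
```

```text
8.3 [0.53465849 0.15755917 0.36179517] [ 1.07161678 -0.46193384  0.9187419 ] 0.051523470187788335 [ 1.04552249e-01  6.58734227e-02  1.91019627e+00  1.21257809e-05
  1.15209965e+00 -7.72390863e-02]
side spanner_grip [0.535  0.1587 0.0933] 0.75
side lever_grip [0.644  0.0288 0.0695] 0.67
scene spanner_grip [0.5321 0.1585 0.0941] 0.65
scene lever_grip [0.6423 0.0303 0.0731] 0.79
wrist spanner_grip [0.5354 0.1528 0.0943] 0.7
```

View pics/m5.png

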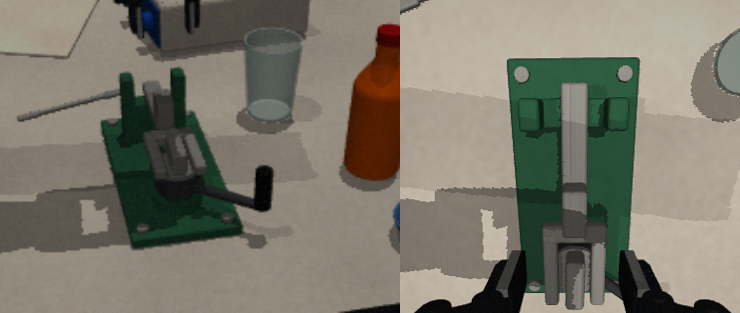

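The spanner is seated: grip height is about 0.094 in all views, the jaw is around the head, and the handle is between the posts. Next is the lever knob, at about (0.6445, 0.030).

carry_out --commands '[[[0, 0, 1.3, 0.6, -0.7, 0, 0.4], [0, 0, 2.6, 1.2, -1.4, 0, 0.4], [0, 0, 3.9, 1.8, -2.1, 0, 0.4], [0, 0, 5.2, 2.4, -2.8, 0, 0.4], [0, 0, 6.5, 3, -3.5, -0.5, 0.4], [0, 0, 7.8, 3.6, -4.2, -1, 0.4], [0, 0, 9.1, 4.2, -4.8, -1.5, 0.4], [0, 0, 10.3, 4.4, -5.1, -2, 0.4], [0, 0, 10.3, 4.4, -5.1, -2, 0.4], [0, 0, 10.3, 4.4, -5.1, -2, 0.4], [0, 0, 10.3, 4.4, -5.1, -2, 0.4]]]'

```text
clock: 9.67
ee_pos: [0.6428, 0.0303, 0.3036]
orientation: [[-0.881, 0.473, -0.0], [0.473, 0.881, 0.0], [0.001, 0.0, -1.0]]
wrist_force: [-0.8, 0.1, 0.2]
width: 0.0342
gripper_force: 0.0
```

```bash
python3 - <<'E'
from h import *
s=sense();o=s['orientation'];print(s['clock'],s['ee_pos'],np.degrees(np.arctan2(o[1][1],o[0][1])),s['width'],s['joints'])
for c in ['side','scene','wrist']:
  save(c+'6',c)
  for r in pinpoint('lever_grip',c)[:1]: print(c,np.round(r['position'],4),round(r['score'],2),np.round(proj(c,r['position'])))
E
```

```text
9.6667 [0.64277855 0.03025661 0.30359855] 61.79369170472678 0.03422490223172902 [-1.10447054e-01  3.14328152e-01  1.73537619e+00  3.11782485e-04
  1.09240060e+00 -1.18909405e+00]
side [0.6465 0.0275 0.0674] 0.59 [352. 167.]
scene [0.644  0.0237 0.0705] 0.78 [401. 204.]
wrist [0.6471 0.0312 0.069 ] 0.82 [325. 223.]
```

carry_out --commands '[[[0, 0, 0, 0.08, -0.04, -0.7, 0.4], [0, 0, 0, 0.08, -0.04, -1.3, 0.4], [0, 0, 0, 0.08, -0.04, -1.8, 0.4], [0, 0, 0, 0.08, -0.04, -2.2, 0.4], [0, 0, 0, 0.08, -0.04, -2.5, 0.4], [0, 0, 0, 0.08, -0.04, -2.7, 0.4], [0, 0, 0, 0.08, -0.04, -2.8, 0.4], [0, 0, 0, 0.08, -0.04, -2.8, 0.4]]]'

```text
clock: 10.63
ee_pos: [0.645, 0.0288, 0.2331]
orientation: [[-0.882, 0.471, -0.001], [0.471, 0.882, 0.0], [0.001, -0.0, -1.0]]
wrist_force: [-0.7, -0.4, 0.4]
width: 0.0341
gripper_force: 0.0
```

```bash
python3 - <<'E'
from h import *
s=sense();o=s['orientation'];E=np.array(s['ee_pos']);y=np.degrees(np.arctan2(o[1][1],o[0][1]));print(s['clock'],E,y,s['wrist_force'],s['width'])
O=np.array([.5475,.082]);r=E[:2]-O;a0=np.degrees(np.arctan2(r[1],r[0]));print(a0,np.linalg.norm(r))
for a in range(-28,-131,-6):
  q=O+.110*np.array([np.cos(np.radians(a)),np.sin(np.radians(a))])
  print(a,'turn %.1f'%((a+90-y)/5),np.round((q-E[:2])/.025,2))
save('side7','side');a=cv2.imread('pics/side7.png')[60:240,200:430];cv2.imwrite('pics/s7.png',cv2.resize(a,(600,470)))
E
```

```text
10.6333 [0.64495793 0.02881938 0.23306152] 61.9089948923477 [-0.67376164 -0.39281611  0.37091487] 0.03410848616886695
-28.620313191730816 0.11102353553675329
-28 turn 0.0 [-0.01  0.06]
-34 turn -1.2 [-0.25 -0.33]
-40 turn -2.4 [-0.53 -0.7 ]
-46 turn -3.6 [-0.84 -1.04]
-52 turn -4.8 [-1.19 -1.34]
-58 turn -6.0 [-1.57 -1.6 ]
-64 turn -7.2 [-1.97 -1.83]
-70 turn -8.4 [-2.39 -2.01]
-76 turn -9.6 [-2.83 -2.14]
-82 turn -10.8 [-3.29 -2.23]
-88 turn -12.0 [-3.74 -2.27]
-94 turn -13.2 [-4.21 -2.26]
-100 turn -14.4 [-4.66 -2.21]
-106 turn -15.6 [-5.11 -2.1 ]
-112 turn -16.8 [-5.55 -1.95]
-118 turn -18.0 [-5.96 -1.76]
-124 turn -19.2 [-6.36 -1.52]
-130 turn -20.4 [-6.73 -1.24]
```

View pics/s7.png

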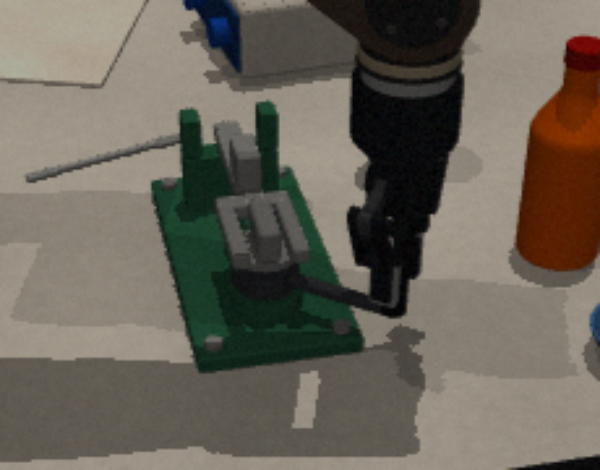

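The knob is caged between the fingers at (385,300). Sweeping along the arc.

carry_out --commands '[[[0, 0, -0.6, -0.12, -0.15, 0, 0.4], [0, 0, -1.2, -0.25, -0.33, 0, 0.4], [0, 0, -2.4, -0.53, -0.7, 0, 0.4], [0, 0, -3.6, -0.84, -1.04, 0, 0.4], [0, 0, -4.8, -1.19, -1.34, 0, 0.4], [0, 0, -6, -1.57, -1.6, 0, 0.4], [0, 0, -7.2, -1.97, -1.83, 0, 0.4], [0, 0, -8.4, -2.39, -2.01, 0, 0.4], [0, 0, -9.6, -2.83, -2.14, 0, 0.4], [0, 0, -10.8, -3.29, -2.23, 0, 0.4], [0, 0, -12, -3.74, -2.27, 0, 0.4], [0, 0, -12, -3.74, -2.27, 0, 0.4]]]'

```text
clock: 11.68
ee_pos: [0.551, -0.0283, 0.2345]
orientation: [[-0.031, 1.0, 0.002], [1.0, 0.031, -0.001], [-0.001, 0.002, -1.0]]
wrist_force: [0.2, 0.4, -0.3]
width: 0.0343
gripper_force: 0.1
```

```bash
python3 - <<'E'
from h import *
s=sense();o=s['orientation'];E=np.array(s['ee_pos']);y=np.degrees(np.arctan2(o[1][1],o[0][1]));print(s['clock'],E,y,s['wrist_force'],s['width'])
O=np.array([.5475,.082])
for a in range(-88,-131,-6):
  q=O+.110*np.array([np.cos(np.radians(a)),np.sin(np.radians(a))])
  print(a,'turn %.1f'%((a+90-y)/5),np.round((q-E[:2])/.025,2))
for c in ['side','scene']:
  save(c+'8',c)
  for n in ['lever_grip','spanner_grip']:
    for r in pinpoint(n,c)[:1]: print(c,n,np.round(r['position'],4),round(r['score'],2))
E
```

```text
11.6833 [ 0.55097718 -0.02826224  0.23447035] 1.7774904801311608 [ 0.18414715  0.445013   -0.31732169] 0.034297985552993675
-88 turn 0.0 [0.01 0.01]
-94 turn -1.2 [-0.45  0.02]
-100 turn -2.4 [-0.9   0.08]
-106 turn -3.6 [-1.35  0.18]
-112 turn -4.8 [-1.79  0.33]
-118 turn -6.0 [-2.2   0.53]
-124 turn -7.2 [-2.6   0.76]
-130 turn -8.4 [-2.97  1.04]
side lever_grip [ 0.5578 -0.0272  0.0668] 0.82
scene lever_grip [ 0.5602 -0.0287  0.0709] 0.69
scene spanner_grip [0.5411 0.1604 0.0923] 0.92
```

carry_out --commands '[[[0, 0, -0.6, -0.22, 0.01, 0, 0.4], [0, 0, -1.2, -0.45, 0.02, 0, 0.4], [0, 0, -1.8, -0.67, 0.05, 0, 0.4], [0, 0, -2.4, -0.9, 0.08, 0, 0.4], [0, 0, -3, -1.12, 0.13, 0, 0.4], [0, 0, -3.6, -1.35, 0.18, 0, 0.4], [0, 0, -4.2, -1.57, 0.25, 0, 0.4], [0, 0, -4.8, -1.79, 0.33, 0, 0.4], [0, 0, -4.8, -1.79, 0.33, 0, 0.4]]]'

```text
clock: 12.73
ee_pos: [0.5069, -0.0197, 0.2337]
orientation: [[0.376, 0.927, 0.001], [0.927, -0.376, -0.001], [-0.0, 0.001, -1.0]]
wrist_force: [1.3, -0.7, 0.3]
width: 0.0343
gripper_force: 0.5
```

```bash
cat > st.py <<'E'
from h import *
s=sense();o=s['orientation'];E=np.array(s['ee_pos']);y=np.degrees(np.arctan2(o[1][1],o[0][1]));print(s['clock'],E,y,s['wrist_force'],s['wrist_torque'],s['width'])
O=np.array([.5475,.082])
print('tool angle',np.degrees(np.arctan2(*(E[:2]-O)[::-1])))
for c in ['side','scene']:
  save(c+'9',c)
  for n in ['lever_grip','spanner_grip']:
    for r in pinpoint(n,c)[:1]: p=np.array(r['position']);print(c,n,np.round(p,4),round(r['score'],2),np.degrees(np.arctan2(*(p[:2]-O)[::-1])))
E
python3 st.py
```

```text
12.7333 [ 0.50685216 -0.01968701  0.23371152] -22.073505981509516 [ 1.29674271 -0.73620187  0.29644501] [-0.125242   -0.05799346  0.00830046] 0.034273428658307924
tool angle -111.78831124314992
side lever_grip [ 0.5132 -0.0247  0.0685] 0.78 -107.82062709913872
side spanner_grip [0.5414 0.163  0.0927] 0.75 94.30673789061937
scene lever_grip [0.5453 0.0774 0.0022] 0.7 -115.55996517182356
scene spanner_grip [0.5376 0.1585 0.0925] 0.78 97.37376636133023
```

carry_out --commands '[[[0, 0, -0.4, -0.14, 0.06, 0, 0.4], [0, 0, -0.8, -0.28, 0.13, 0, 0.4], [0, 0, -1.2, -0.41, 0.2, 0, 0.4], [0, 0, -1.5, -0.51, 0.25, 0, 0.4], [0, 0, -1.8, -0.61, 0.31, 0, 0.4], [0, 0, -1.8, -0.61, 0.31, 0, 0.4]]]'

```text
clock: 13.53
ee_pos: [0.4917, -0.012, 0.2337]
orientation: [[0.516, 0.856, 0.001], [0.856, -0.516, -0.001], [0.0, 0.001, -1.0]]
wrist_force: [1.5, -2.2, 1.2]
width: 0.034
gripper_force: 0.8
```

```bash
python3 st.py
```

```text
13.5333 [ 0.49168496 -0.0120065   0.2337262 ] -31.076055539107262 [ 1.47297954 -2.18936695  1.16667171] [-0.16970728 -0.17926343  0.03118693] 0.0340013184874734
tool angle -120.69912860286911
side lever_grip [ 0.4976 -0.0145  0.0657] 0.85 -117.34341445734417
side spanner_grip [0.5385 0.1612 0.0901] 0.59 96.48307369289725
scene lever_grip [ 0.4949 -0.0182  0.0688] 0.6 -117.69723145220928
scene spanner_grip [0.5396 0.1593 0.0934] 0.87 95.83532443638747
```

carry_out --commands '[[[0, 0, -0.3, -0.1, 0.06, 0, 0.4], [0, 0, -0.6, -0.2, 0.11, 0, 0.4], [0, 0, -0.6, -0.2, 0.11, 0, 0.4]]]'

```text
clock: 14.08
ee_pos: [0.4869, -0.0091, 0.2337]
orientation: [[0.561, 0.828, 0.003], [0.828, -0.561, -0.0], [0.001, 0.002, -1.0]]
wrist_force: [4.1, -0.4, -0.9]
width: 0.0341
gripper_force: 1.7
```

carry_out --commands '[[[0, 0, -0.3, -0.1, 0.06, 0, 0.4], [0, 0, -0.6, -0.19, 0.12, 0, 0.4], [0, 0, -0.6, -0.19, 0.12, 0, 0.4]]]'

```text
clock: 14.33
ee_pos: [0.4837, -0.007, 0.2341]
orientation: [[0.603, 0.798, 0.012], [0.798, -0.603, -0.003], [0.004, 0.011, -1.0]]
wrist_force: [12.9, -5.1, -9.9]
width: 0.0344
gripper_force: 6.6
```

```bash
python3 st.py
```

```text
14.3333 [ 0.4836573  -0.00700152  0.23407923] -37.072004739243035 [12.88420761 -5.06284598 -9.90792236] [-0.5655411  -1.81161721  0.10293594] 0.03438321990483361
tool angle -125.65268729025267
side lever_grip [ 0.4882 -0.0141  0.0667] 0.89 -121.67730620137306
scene lever_grip [ 0.4897 -0.0138  0.0712] 0.75 -121.10427318355528
scene spanner_grip [0.537  0.1576 0.0906] 0.75 97.90716270295843
```

carry_out --commands '[[[0, 0, -0.2, -0.06, 0.04, 0, 0.4], [0, 0, -0.2, -0.06, 0.04, 0, 0.4], [0, 0, -0.2, -0.06, 0.04, 0, 0.4]]]'

```text
clock: 14.88
ee_pos: [0.4829, -0.0065, 0.2344]
orientation: [[0.616, 0.788, 0.014], [0.788, -0.616, -0.004], [0.005, 0.014, -1.0]]
wrist_force: [15.7, -6.4, -10.8]
width: 0.034
gripper_force: 8.1
```

```bash
python3 st.py; python3 - <<'E'
import cv2,numpy as np
a=cv2.imread('pics/side9.png')[60:240,200:430];b=cv2.imread('pics/scene9.png')[90:270,300:530]
cv2.imwrite('pics/m9.png',cv2.resize(np.hstack([a,b]),(800,313),interpolation=2))
E
```

```text
14.8833 [ 0.4829264  -0.00651851  0.2344002 ] -38.03267840426603 [ 15.66903274  -6.43430735 -10.81202384] [-0.7783326  -2.2166743   0.16773214] 0.034018702852490264
tool angle -126.11047692628713
side lever_grip [ 0.4907 -0.0126  0.0676] 0.83 -120.9815668453056
side spanner_grip [0.5423 0.1616 0.094 ] 0.89 93.7376295434101
scene lever_grip [ 0.4902 -0.0125  0.0692] 0.76 -121.23049473311087
scene spanner_grip [0.5385 0.1555 0.0923] 0.9 96.9810574068298
```

View pics/m9.png

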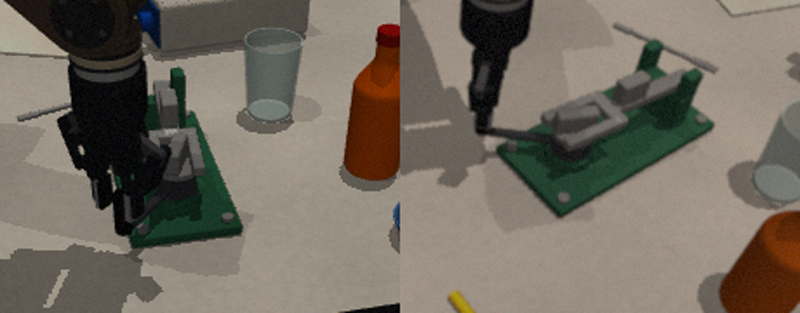

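The knob stays at -121° while the force climbs (17 N, about 1.9 N m against 0.3 drag), so the nut is on its stop. The scene view shows the spanner still flat, jaw around the head, handle between the posts. I'll back off to centre the knob in the gap and lift away.

carry_out --commands '[[[0, 0, 0, 0.09, -0.06, 0, 0.4], [0, 0, 0, 0.18, -0.13, 0, 0.4], [0, 0, 0, 0.26, -0.19, 0, 0.4], [0, 0, 0, 0.26, -0.19, 0, 0.4], [0, 0, 0, 0.26, -0.19, 0, 0.4]]]'

```text
clock: 15.6
ee_pos: [0.4869, -0.0101, 0.2336]
orientation: [[0.617, 0.787, 0.001], [0.787, -0.617, -0.001], [-0.0, 0.001, -1.0]]
wrist_force: [2.3, -1.9, 1.0]
width: 0.0344
gripper_force: 1.6
```

carry_out --commands '[[[0, 0, 0, 0.06, -0.05, 0, 0.4], [0, 0, 0, 0.1, -0.08, 0, 0.4], [0, 0, 0, 0.1, -0.08, 0, 0.4]]]'

```text
clock: 15.85
ee_pos: [0.4886, -0.0118, 0.2328]
orientation: [[0.617, 0.787, -0.003], [0.787, -0.617, 0.001], [-0.001, -0.003, -1.0]]
wrist_force: [-0.8, -0.2, 0.5]
width: 0.0344
gripper_force: 0.0
```

carry_out --commands '[[[0, 0, 0, 0.05, -0.04, 0, 0.4], [0, 0, 0, 0.05, -0.04, 0.5, 0.4], [0, 0, 0, 0.05, -0.04, 1, 0.4], [0, 0, 0, 0.05, -0.04, 2, 0.4], [0, 0, 0, 0.05, -0.04, 3, 0.4], [0, 0, 0, 0.05, -0.04, 4, 0.4], [0, 0, 0, 0.05, -0.04, 5, 0.4], [0, 0, 0, 0.05, -0.04, 5, 0.4], [0, 0, 0, 0.05, -0.04, 5, 0.4]]]'

```text
clock: 16.6
ee_pos: [0.4907, -0.0129, 0.3599]
orientation: [[0.617, 0.787, 0.003], [0.787, -0.617, -0.001], [0.001, 0.003, -1.0]]
wrist_force: [-0.5, -0.1, 0.4]
width: 0.0343
gripper_force: 0.0
```

```bash
python3 st.py; python3 - <<'E'
from h import *
a=cv2.imread('pics/side9.png')[60:240,200:430];save('w10','wrist')
b=cv2.imread('pics/scene9.png')[90:270,300:530]
cv2.imwrite('pics/m10.png',cv2.resize(np.hstack([a,b]),(800,313),interpolation=2))
E
```

```text
16.6 [ 0.49067044 -0.01294561  0.35993051] -38.08334326153074 [-0.53990293 -0.12121782  0.35745993] [ 0.01973711 -0.00136057 -0.0103153 ] 0.03430506681376698
tool angle -120.90257124545575
side lever_grip [ 0.4926 -0.0133  0.0677] 0.67 -119.94519278091471
side spanner_grip [0.5396 0.1587 0.0939] 0.81 95.88065366904907
scene lever_grip [ 0.4902 -0.0139  0.0697] 0.68 -120.85820716511137
scene spanner_grip [0.5412 0.1611 0.0944] 0.86 94.55376797915861
```

The knob held at about -120.5° after release. The spanner grip is still at 0.094 m height, and the arm is clear. Handing in.

```bash
python3 -c "
from workcell import *
print(close_job())"
```

```text
the job is handed in; nothing more can be done
None
```

The holding spanner is seated over the screw head with its handle between the posts, and the locknut's lever is hard against its stop; I handed the job in at about 17 s, with the arm clear of everything. I measured the lever's angle but not the screw's: the lever stopped where the screw would have turned about 0.4 rad, roughly the spanner's play (0.3) plus starting offset, within measuring error.

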